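Slide a battery pack under the charger's drag spring

ROBOT

A 7-joint arm with a two-finger parallel gripper is mounted at the origin on the work surface. World frame = base frame: x ahead of the robot, y to its left, z up, the work surface at z = 0. Lengths are in m, angles in rad, forces in N, time in s.
With the tool pointing down it reaches from about 0.35 to 0.9 m from the base axis. Payload 7.2 kg.
Tool frame: the origin (TCP) lies at the very end of the fingers, on their centre line; the grasp point (between the pads) lies 19 mm behind it (bot.pinch_z is the z of the grasp point in the tool frame, in m); z points along the fingers, y is the line along which they close (so a half turn about z gives the same grasp; the last joint's range is limited). The gripper opens to 88 mm and grips with 3 to 60 N. Pads are 20 mm wide; open, the fingers measure 115 mm over their backs; the gripper's body (75 mm by 178 mm) begins 61 mm behind the grasp point.
Start: joints at [1.083, 0.411, -0.013, 1.596, 0.006, 1.134, -0.082], TCP at [0.255, -0.571, 0.223] pointing down, gripper open.
Joint ranges: [-2.95, 2.95], [-0.29, 1.99], [-1.47, 1.44], [0.14, 2.54], [-1.03, 4.17], [0.13, 1.85], [-2.86, 2.86]. Speed limits (rad/s): [2.39, 2.39, 3.01, 3.01, 3.14, 3.14, 3.14].

INTERFACE

Orientations are given as a unit quaternion [w, x, y, z].
In Python, from rig import bot gives the robot as it stands.
- The arm moves only by the tool drive_tool, never from a script. Its argument "moves" is a list of rows, each a list of 7 numbers: the shift along the tool's x, y, z in m, then the turn, a rotation vector about the tool's x, y, z in degrees, then the gripper's target within -1 to 1 (fully open at 1, half-way at 0, shut at -1). In form: [[dx, dy, dz, rx, ry, rz, claw], ...]. A call has 1 to 10 rows; each row shifts and turns the commanded pose from where the row before left it, along the tool's axes as they then stand; what a row does not reach is not made up. A row lasts 1/8 s, in which the tool goes at most 62.5 mm and 10.7 degrees, less where a joint would pass 70% of its speed; a pose out of reach is approached as far as the arm can. A call is refused whole if a number of a shift passes 0.0625 or a number of a turn 10.7, either way. A call with a gripper value outside its range is refused whole. The fingers move at their own pace and stop on an object; "grip_force" is the grip in N (left out, the last holds). Time passes only in rows, so rows that do not move let the fingers close. It gives the time, the measured TCP pose, the force, the opening and the grip force at its end, in the units of the state.
- bot.read_state(): the state, without advancing time (a new reading comes with each control period).
- bot.read_camera(name): name is "scene" or "top"; returns a dict with "img" (384x512x3 uint8, red, green, blue), "z_map" (384x512 float32, m along the optical axis (not along the pixel's ray), 0 where there is no reading), "fx", "fy", "cx", "cy" (pixels), "view" (4x4, takes a point from world to camera coordinates). Camera axes: x right, y down, z forward; pixel columns grow to the right and rows downward; lengths in m; the calibration is good to about 2 mm. A picture is of the moment at which its call begins.
- bot.job_done(): hands the job in; it is judged then, once.
Trained networks look in a picture, given as the dict that the camera call returned (one of the last four; its "shot" number tells which), for a name from the list of things; names that differ only in an ending like _2 or _b are one class to them, and where a whole thing is asked for, a point or a joint stands for the part that bears it (a point fixed in the world has none). Each returns a list of dicts, best first, with "p" (0 to 1); they miss things now and then, are a little off and sometimes report something else, mostly with a low value. They report only what shows in the picture. A call takes as long as a camera call. They do not tell look-alikes from the thing itself.
- bot.find_in(label, picture): "point" ([x, y, z] in m, in world coordinates, good to about 4 mm: the middle of the surface that is visible of it).
The state is a dict: "clock": time; "qpos": joint angles; "joint_vel": joint speeds; "joint_torque": joint torques, N m; "ee_pos": TCP position; "tcp_rot": TCP orientation; "wrist_force": force on the tool from outside, world axes, zero at the start; "wrist_torque": the same for the moment, N m; "grip_width": opening from 0.0 (shut) to 1.0 (fully open); "grip_force": force on a finger pad.
Only numpy, scipy, OpenCV 4.12 (cv2) and the standard library are available. Lean on these libraries where they do the work, as an engineer would, in place of code of your own. Each camera call takes 0.05 s, during which the arm holds its last target. There are 200 camera calls.

TASK

A battery pack lies part-way out of the bench charger. Press it down hard with the fingertips so that it stays flat over the sprung contacts, and while pressing slide it under the steel strap and the drag spring until it is fully home against the end wall; then let go and move clear. Only press and push the pack, do not lift it, keep the fingers off the drag spring, and leave everything else on the bench alone.

Things in the scene. Friction and masses are not known exactly. Their poses are not given: they have to be found in the camera images.
- charger: Grey bench charger, 277 x 95 mm, fixed to the bench. Origin: on the bench under the middle of a pack that is fully home; x: the way the pack slides in (away from the robot), z up. Its open bay has a floor 12 mm above the bench (x -165 to 60 mm) between guide cheeks 67 mm apart and 18 mm high. The end wall at x = 60 mm is the face of the electronics housing (x 60 to 112 mm, 58 mm high).
- bay_home (a point): Point on the bay floor where the pack's origin lies when the pack is fully home; axes as the charger's.
- strap_edge (a point): Lower edge of the steel hold-down strap, mid-bay, on the side where the pack comes in: x = 20 mm from the charger's origin and 40.5 mm above the bench; axes as the charger's. The strap bridges the bay, 8 mm wide (x 20 to 28 mm), underside 28.5 mm above the bay floor, top 46.5 mm above the bench. Between it and the housing sits the drag spring.
- pack: The battery pack to seat: dark smooth plastic, 120 (x) x 64 (y) x 26 (z) mm, 0.26 to 0.4 kg, lying flat in the near part of the bay, 90 to 122 mm short of home, 1.5 mm play to each cheek. Friction on the bay about 0.25. Origin: centre of its underside, x towards its nose (the end that goes in). A thumb ledge, 46 mm wide, x -8 to -4 mm, stands 5 mm above the flat top.
- thumb_pad (a point): Finger place on the pack's flat top (26 mm above its underside), 18 mm behind its middle and 10 mm behind the ledge's rear face, with fine grip lines; the flat top runs on to the pack's rear end at x = -60 mm. The fingers press down here and push forward against the ledge.
- pack_nose (a point): Middle of the upper edge of the pack's nose end (60 mm ahead of its origin, 26 mm above its underside).
- contacts (a joint): Sprung charging contacts: two bronze strips hinged in the bay floor at x = -20 mm, rising to a hump 7 mm high at x = 10 mm, 10 mm before the strap. 0 rad: up; 0.23: level with the floor. Together they push up with 3 N (up) to 4.5 N (level). An unpressed pack rides up on them and its nose, 8 mm high, butts on the strap; pressed with 12 to 18 N on the thumb pad it stays flat and goes under.
- contact_hump (a point): Top of the contacts' hump, mid-bay.
- drag_spring (a joint): Drag spring: bowed steel leaf 24 mm wide, held in the end housing, its bead (x = 38 mm) 3 mm below the level of a seated pack's top. 0 rad: relaxed; a pack under it lifts it to about 0.12 rad, against about 6 N at first and 10 N seated. It drags on the pack's top and afterwards holds the pack down.
- spring_bead (a point): Lowest point of the drag spring's bead, which rubs on the pack's top.
- spare_pack: A second, identical battery pack (120 x 64 x 26 mm) lying flat on the bench beside the charger. Bystander. Origin: centre of its underside.
- transmitter: Orange hand-held radio remote with two rows of round buttons, 170 x 64 x 34 mm (buttons up to 42 mm), lying on the bench beside the charger. Bystander. Origin: centre of its underside, x along it towards its stub aerial.
- screwdriver: Screwdriver, 170 mm, lying on the bench. Bystander. Origin on the bench under its middle, x along it.
- side_cutters: Side cutters, about 120 mm long, 14 mm high, lying on the bench. Bystander. Origin on the bench under its pivot.
- marker: Marker pen, 140 mm long, 16 mm thick, lying on the bench. Bystander. Origin: on the bench under its middle.
- screw_dish: Small steel dish, 70 mm across, 22 mm high. Bystander. Origin: centre of its underside.
- solder_reel: Solder reel standing on end, 54 mm across, 44 mm high. Bystander. Origin: centre of its underside.
Not all that is in view belongs to the job. What is shaped like the pack but brown, purple or red is not meant.

How it is judged:
By the outcome, as a careful person would: the job done as asked, in the order asked, and still so for the second after the job is handed in, with the robot touching nothing.
It also fails if it takes over 42 s, if anything falls off the work surface, if the arm or the gripper's body presses on something with over 40 N, if the wrist force passes 120 N, or if a joint passes its speed limit or range.

## Working session

There is one attempt and no reset: what is moved stays moved. The work goes in short steps, Python scripts to look and compute and a tool call to move; the robot and the scene stay as the last step left them, time stands still between calls to the robot, and variables do not carry over. Pictures are saved under pics/ and viewed, at most 10 in all, crops included, and the job is handed in when it is done.

Besides the shell and the picture viewer there is one more tool, called after "Request:" by a JSON object that holds its "name" and its "arguments", one argument or row to a line. drive_tool: Moves the arm, as the interface text tells. Its arguments: {"type":"object","properties":{"moves":{"type":"array"},"grip_force":{"type":"number"}},"required":["moves"]}

```bash
mkdir -p pics
cat > h.py <<'E'
import numpy as np, cv2
from rig import bot
def cloud(c):
    z=c["z_map"]; v,u=np.indices(z.shape)
    P=np.stack([(u-c["cx"])/c["fx"]*z,(v-c["cy"])/c["fy"]*z,z,np.ones_like(z)],-1)
    return (P@np.linalg.inv(c["view"]).T)[...,:3]
def proj(c,p):
    q=c["view"]@np.append(p,1); return (c["fx"]*q[0]/q[2]+c["cx"],c["fy"]*q[1]/q[2]+c["cy"])
E
python3 - <<'E'
from h import *
ims=[]
for n in("top","scene"):
    c=bot.read_camera(n); im=c["img"][...,::-1].copy()
    cv2.imwrite(f"pics/{n}0.png",cv2.resize(im,(800,600)))
    np.savez(f"{n}0.npz",P=cloud(c),img=c["img"])
    for l in("charger","pack","thumb_pad","pack_nose","strap_edge","spring_bead","contact_hump","bay_home","spare_pack"):
        print(n,l,[(np.round(d["point"],3).tolist(),round(d["p"],2),np.round(proj(c,d["point"])).tolist()) for d in bot.find_in(l,c)[:3]])
print(bot.read_state())
E
```

```text
top charger [([0.618, -0.106, 0.03], 0.79, [316.0, 158.0])]
top pack [([0.481, -0.097, 0.039], 0.93, [316.0, 216.0]), ([0.532, 0.219, 0.025], 0.75, [177.0, 198.0]), ([0.29, 0.194, 0.024], 0.71, [188.0, 306.0])]
top thumb_pad [([0.528, 0.219, 0.024], 0.93, [177.0, 200.0]), ([0.485, -0.094, 0.04], 0.87, [315.0, 214.0]), ([0.291, 0.197, 0.027], 0.83, [186.0, 306.0])]
top pack_nose [([0.31, -0.265, 0.025], 0.95, [394.0, 291.0]), ([0.525, 0.22, 0.026], 0.92, [177.0, 201.0]), ([0.293, 0.19, 0.029], 0.87, [189.0, 305.0])]
top strap_edge [([0.619, -0.111, 0.031], 0.87, [318.0, 158.0])]
top spring_bead [([0.656, 0.106, 0.018], 0.21, [226.0, 147.0])]
top contact_hump []
top bay_home [([0.619, -0.105, 0.026], 0.77, [315.0, 158.0])]
top spare_pack [([0.619, -0.225, 0.026], 0.92, [365.0, 157.0])]
scene charger [([0.633, -0.093, 0.032], 0.92, [180.0, 207.0])]
scene pack [([0.311, 0.197, 0.027], 0.79, [322.0, 170.0]), ([0.499, -0.098, 0.037], 0.75, [205.0, 174.0]), ([0.537, 0.226, 0.03], 0.71, [302.0, 228.0])]
scene thumb_pad [([0.319, -0.263, 0.024], 0.85, [193.0, 126.0]), ([0.496, -0.095, 0.038],
[... 612 characters left out ...]
, -0.01268269,  1.59620204,  0.00562701,
        1.13431257, -0.08221835]), 'joint_vel': array([ 1.24472106e-04,  2.57016221e-04,  9.93623971e-04,  1.11420443e-03,
       -8.20320836e-05, -1.08531406e-03, -7.15897475e-04]), 'joint_torque': array([ 1.43770616e-03, -5.87736654e+01,  6.40636515e-01, -2.91385782e+01,
       -5.40521694e-02,  9.96189105e-03, -2.57597719e-06]), 'ee_pos': array([ 0.25468192, -0.57075532,  0.22266095]), 'tcp_rot': array([ 1.72974306e-05,  9.78057917e-01,  2.08333172e-01, -1.12681451e-05]), 'wrist_force': array([-0.59355845, -0.66504402, -0.16496803]), 'wrist_torque': array([-0.003346  , -0.01642651, -0.0384566 ]), 'grip_force': 0.0, 'grip_width': 1.0012186406483965}
```

View pics/top0.png

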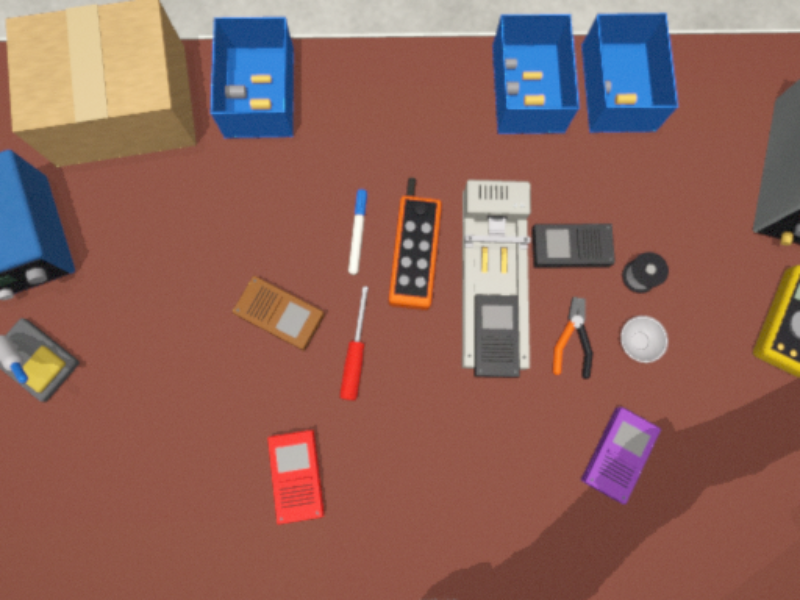

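View pics/scene0.png

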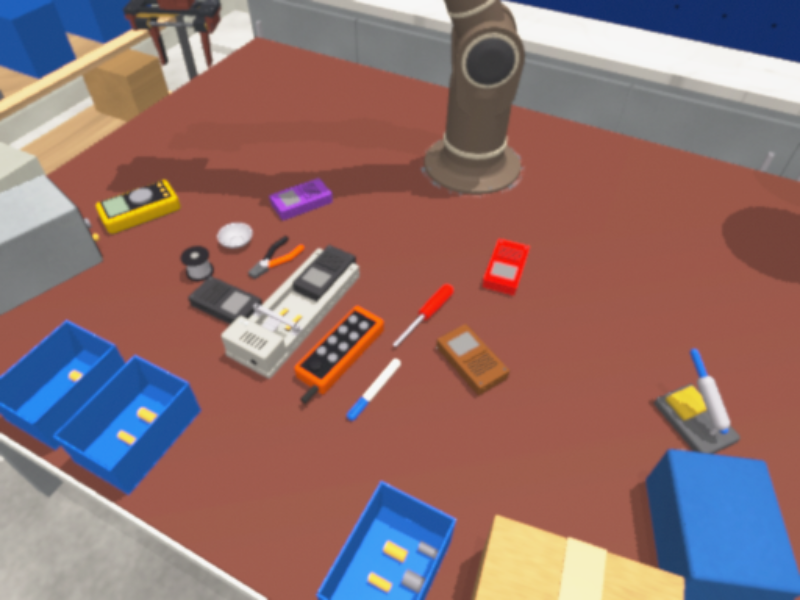

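The top view shows the charger at pixels x 463–530, y 181–370 (800-px scale). The dark pack in its near part is at x 475–520, y 296–376, with its nose up-image. The spare lies to its right, and the brown, red and purple packs are decoys. Next I fit both from depth.

Run:
```python
from h import *
for n in("top","scene"):
    d=np.load(f"{n}0.npz");P=d["P"];g=d["img"].astype(int)
    box=(P[...,0]>.33)&(P[...,0]<.8)&(P[...,1]>-.175)&(P[...,1]<-.03)
    dark=g.sum(-1)<210
    for nm,m in(("pack",box&(P[...,2]>.033)&(P[...,2]<.049)&(P[...,0]<.6)),("house",box&(P[...,2]>.052)),("all",box&(P[...,2]>.008)&(g[...,0]>140)&(g[...,0]-g[...,2]<40)),("strap",box&(P[...,2]>.041)&(P[...,2]<.052)&(P[...,0]>.6))):
        Q=P[m]
        if len(Q)<8: print(n,nm,len(Q));continue
        r=cv2.minAreaRect((Q[:,:2]*1000).astype(np.float32))
        print(n,nm,len(Q),"zmed",np.median(Q[:,2]).round(4),"rect",np.round(r[0],1),np.round(r[1],1),round(r[2],2),"min",Q.min(0).round(3),"max",Q.max(0).round(3))
im=d=np.load("top0.npz")["img"][110:250,270:370,::-1]
cv2.imwrite("pics/crop0.png",cv2.resize(im,None,fx=4.2,fy=4.2,interpolation=cv2.INTER_CUBIC))
P=np.load("top0.npz")["P"]
for v in range(112,250,4): print(v,np.round(P[v,317]*1000).astype(int).tolist(),end=" ")
```

```text
top pack 1461 zmed 0.0374 rect [ 508.8 -101.6] [ 87.5 166.9] 87.35 min [ 0.425 -0.146  0.033] max [ 0.59  -0.056  0.046]
top house 840 zmed 0.0571 rect [ 689.3 -110.8] [93.8 52.1] 87.28 min [ 0.662 -0.159  0.052] max [ 0.715 -0.064  0.064]
top all 3587 zmed 0.0299 rect [ 577.1 -106. ] [ 95.1 276.8] 87.23 min [ 0.437 -0.159  0.008] max [ 0.715 -0.053  0.064]
top strap 261 zmed 0.0456 rect [ 666.6 -110.3] [94.9 86.6] 87.03 min [ 0.621 -0.156  0.041] max [ 0.712 -0.062  0.052]
scene pack 654 zmed 0.0369 rect [487.1 -98.6] [ 66.2 121.1] 86.73 min [ 0.426 -0.132  0.033] max [ 0.548 -0.063  0.045]
scene house 600 zmed 0.0568 rect [ 690.8 -107.5] [95.9 53. ] 87.3 min [ 0.665 -0.156  0.052] max [ 0.719 -0.059  0.062]
scene all 2390 zmed 0.0304 rect [ 577.6 -111. ] [113.2 280. ] 87.36 min [ 0.437 -0.171  0.008] max [ 0.72  -0.049  0.062]
scene strap 217 zmed 0.0454 rect [ 670.2 -107.3] [96.1 95.3] 87.16 min [ 0.621 -0.154  0.041] max [ 0.719 -0.058  0.052]
112 [748, -121, -1] 116 [713, -109, 58] 120 [703, -108, 59] 124 [693, -107, 59] 128 [684, -107, 57] 132 [674, -107, 57] 136 [665, -107, 56] 140 [661, -109, 39] 144 [651, -109, 39] 148 [641, -108, 38] 152 [629, -106, 46] 156 [631, -113, 9] 160 [621, -112, 9] 164 [610, -111, 13] 168 [599, -110, 15] 172 [591, -110, 9] 176 [580, -109, 12] 180 [570, -109, 12] 184 [560, -108, 13] 188 [551, -107, 13] 192 [536, -103, 37] 196 [527, -102, 37] 200 [518, -102, 35] 204 [508, -101, 39] 208 [499, -100, 38] 212 [490, -100, 39] 216 [480, -99, 40] 220 [471, -98, 39] 224 [462, -98, 36] 228 [453, -98, 38] 232 [444, -97, 38] 236 [435, -97, 37] 240 [426, -97, 35] 244 [420, -103, -3] 248 [411, -102, -4]
```

View pics/crop0.png

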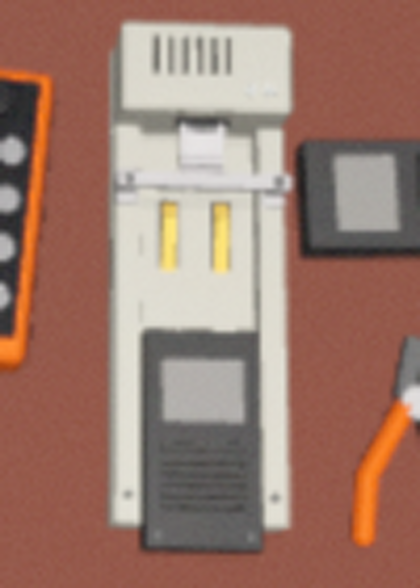

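Request:
{"name": "drive_tool", "arguments": {
  "moves": [
    [0,0,0,0,0,8.93,-1],
    [0,0,0,0,0,8.93,-1],
    [0,0,0,0,0,8.94,-1],
    [0,0,0,0,0,0,-1]
  ],
  "grip_force": 20
}}

```text
clock: 1.5
ee_pos: [0.2548, -0.5707, 0.2226]
tcp_rot: [0.0, 1.0, -0.023, -0.0]
wrist_force: [0.3, -0.3, -0.2]
grip_width: 0.583
grip_force: 0.0
```

Request:
{"name": "drive_tool", "arguments": {
  "moves": [
    [0.019,-0.048,0,0,0,0,-1],
    [0.019,-0.048,0,0,0,0,-1],
    [0.019,-0.048,0,0,0,0,-1],
    [0.019,-0.048,0,0,0,0,-1],
    [0.019,-0.048,0,0,0,0,-1],
    [0.019,-0.048,0,0,0,0,-1],
    [0.019,-0.048,0,0,0,0,-1],
    [0.019,-0.048,0,0,0,0,-1],
    [0.019,-0.048,0,0,0,0,-1],
    [0.017,-0.048,0,0,0,0,-1]
  ]
}}

```text
clock: 2.75
ee_pos: [0.4662, -0.0988, 0.223]
tcp_rot: [0.0, 1.0, -0.022, 0.0]
wrist_force: [0.1, 0.1, 0.3]
grip_width: 0.006
grip_force: 0.0
```

Request:
{"name": "drive_tool", "arguments": {
  "moves": [
    [0,0,0,0,0,0,-1],
    [0,0,0,0,0,0,-1]
  ]
}}

```text
clock: 3.0
ee_pos: [0.4653, -0.1008, 0.2227]
tcp_rot: [0.0, 1.0, -0.023, -0.0]
wrist_force: [0.3, -0.4, -0.2]
grip_width: 0.008
grip_force: 0.0
```

Request:
{"name": "drive_tool", "arguments": {
  "moves": [
    [0,0,0.05,0,0,0,-1],
    [0,0,0.05,0,0,0,-1],
    [0,0,0.04,0,0,0,-1],
    [0,0,0.02,0,0,0,-1],
    [0,0,0.012,0,0,0,-1],
    [0,0,0,0,0,0,-1]
  ]
}}

```text
clock: 3.75
ee_pos: [0.465, -0.1012, 0.0503]
tcp_rot: [0.0, 1.0, -0.024, -0.001]
wrist_force: [0.1, 0.1, -0.3]
grip_width: 0.006
grip_force: 0.0
```

Run:
```python
from h import *
a=[]
for n in("top","scene"):
    c=bot.read_camera(n); u,v=map(int,proj(c,[.49,-.1,.04]))
    print(n,u,v); a.append(cv2.resize(c["img"][max(v-50,0):v+50,max(u-50,0):u+50,::-1],(400,400),interpolation=cv2.INTER_CUBIC))
cv2.imwrite("pics/near1.png",np.hstack(a)); s=bot.read_state(); print(s["ee_pos"],s["wrist_force"])
```

```text
top 317 211
scene 205 171
[ 0.46597285 -0.10084246  0.0513572 ] [0.27035657 0.28043845 0.46085509]
```

View pics/near1.png

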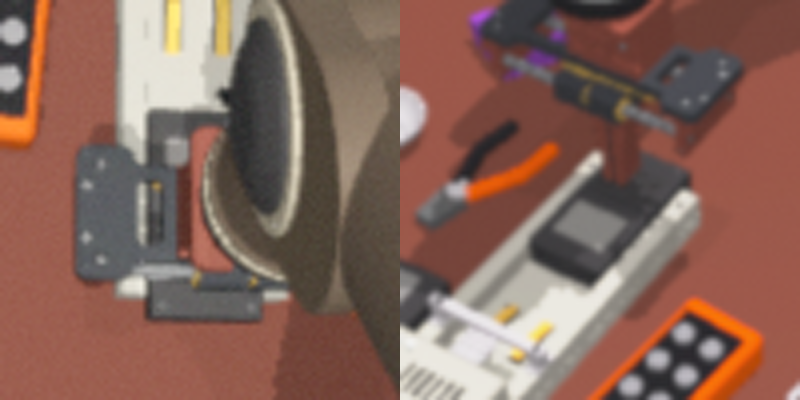

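The near view (right half) shows the closed fingers at about (620,170), just behind the ledge and above the pack's rear top. I descend until they touch.

Request:
{"name": "drive_tool", "arguments": {
  "moves": [
    [0,0,0.006,0,0,0,-1],
    [0,0,0.003,0,0,0,-1],
    [0,0,0.002,0,0,0,-1],
    [0,0,0,0,0,0,-1]
  ]
}}

```text
clock: 4.35
ee_pos: [0.4654, -0.1002, 0.0395]
tcp_rot: [-0.0, 1.0, -0.024, -0.0]
wrist_force: [0.6, -0.1, -0.4]
grip_width: 0.003
grip_force: 0.0
```

Request:
{"name": "drive_tool", "arguments": {
  "moves": [
    [0,0,0.001,0,0,0,-1],
    [0,0,0.001,0,0,0,-1],
    [0,0,0,0,0,0,-1]
  ]
}}

```text
clock: 4.72
ee_pos: [0.4657, -0.1003, 0.0384]
tcp_rot: [0.0, 1.0, -0.024, 0.0]
wrist_force: [-2.9, 0.2, 10.6]
grip_width: 0.003
grip_force: 5.1
```

Request:
{"name": "drive_tool", "arguments": {
  "moves": [
    [0,0,0.0004,0,0,0,-1],
    [0.002,0,0,0,0,0,-1],
    [0.002,0,0,0,0,0,-1],
    [0,0,0,0,0,0,-1]
  ]
}}

```text
clock: 5.22
ee_pos: [0.4695, -0.1007, 0.0383]
tcp_rot: [0.0, 1.0, -0.024, 0.0]
wrist_force: [-4.9, -0.1, 14.8]
grip_width: 0.003
grip_force: 7.8
```

Request:
{"name": "drive_tool", "arguments": {
  "moves": [
    [0.004,0,0,0,0,0,-1],
    [0.004,0,0,0,0,0,-1],
    [0.004,0,0,0,0,0,-1],
    [0.004,0,0,0,0,0,-1],
    [0.004,0,0,0,0,0,-1]
  ]
}}

```text
clock: 5.85
ee_pos: [0.4893, -0.1017, 0.0383]
tcp_rot: [0.0, 1.0, -0.024, -0.0]
wrist_force: [-6.0, -0.6, 16.0]
grip_width: 0.006
grip_force: 7.9
```

Request:
{"name": "drive_tool", "arguments": {
  "moves": [
    [0.004,0,0,0,0,0,-1],
    [0.004,0,0,0,0,0,-1],
    [0.004,0,0,0,0,0,-1],
    [0.004,0,0,0,0,0,-1],
    [0.004,0,0,0,0,0,-1]
  ]
}}

```text
clock: 6.48
ee_pos: [0.5083, -0.1026, 0.0384]
tcp_rot: [0.0, 1.0, -0.024, -0.001]
wrist_force: [-10.8, 0.2, 23.3]
grip_width: 0.006
grip_force: 11.6
```

Run:
```python
from h import *
c=bot.read_camera("scene"); u,v=map(int,proj(c,[.54,-.1,.04]))
cv2.imwrite("pics/s2.png",cv2.resize(c["img"][v-50:v+50,u-60:u+60,::-1],(720,600),interpolation=cv2.INTER_CUBIC)); s=bot.read_state(); print(s["ee_pos"],s["wrist_force"],s["wrist_torque"])
P=cloud(c);g=c["img"].astype(int).sum(-1)
m=(P[...,2]>.033)&(P[...,2]<.042)&(P[...,0]>.4)&(P[...,0]<.61)&(abs(P[...,1]+.1)<.025)
print(np.percentile(P[m][:,0],[0,1,5,95,99,100]))
```

```text
[ 0.50896973 -0.10264695  0.03848762] [-6.93173718 -0.07102973 16.66088209] [ 0.03611085  1.5922009  -0.03853957]
[0.46978502 0.47111815 0.4790375  0.58606152 0.58850201 0.59072365]
```

View pics/s2.png

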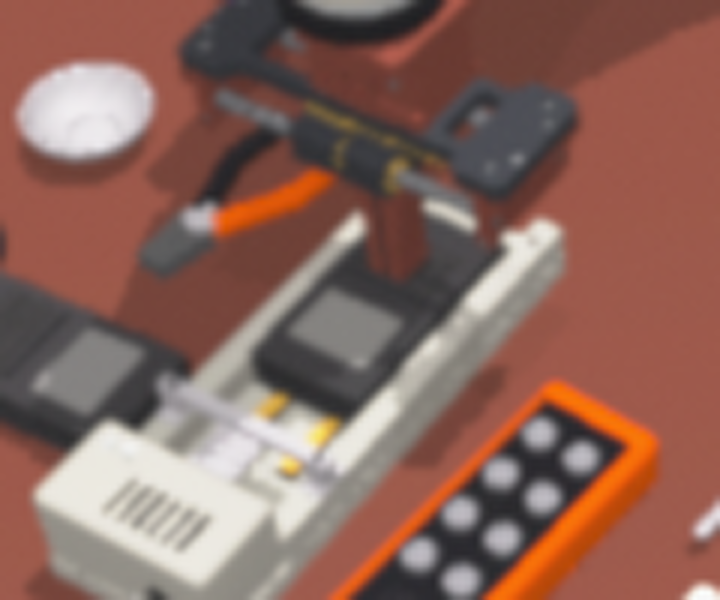

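The picture shows the pack flat in mid-bay with its nose at about (310,390), just reaching the contacts. The fingers are behind the ledge. I keep sliding.

Request:
{"name": "drive_tool", "arguments": {
  "moves": [
    [0.003,0,0,0,0,0,-1],
    [0.003,0,0,0,0,0,-1],
    [0.003,0,0,0,0,0,-1],
    [0.003,0,0,0,0,0,-1],
    [0,0,0,0,0,0,-1]
  ]
}}

```text
clock: 7.15
ee_pos: [0.5217, -0.1032, 0.0385]
tcp_rot: [0.0, 1.0, -0.024, 0.0]
wrist_force: [-5.0, 0.1, 14.9]
grip_width: 0.004
grip_force: 7.6
```

Request:
{"name": "drive_tool", "arguments": {
  "moves": [
    [0.003,0,0,0,0,0,-1],
    [0.003,0,0,0,0,0,-1],
    [0.003,0,0,0,0,0,-1],
    [0,0,0,0,0,0,-1]
  ]
}}

```text
clock: 7.65
ee_pos: [0.5308, -0.1036, 0.0384]
tcp_rot: [0.0, 1.0, -0.024, 0.0]
wrist_force: [-3.4, 0.2, 11.9]
grip_width: 0.007
grip_force: 6.2
```

Request:
{"name": "drive_tool", "arguments": {
  "moves": [
    [0,0,0.0005,0,0,0,-1],
    [0.002,0,0,0,0,0,-1],
    [0.002,0,0,0,0,0,-1],
    [0,0,0,0,0,0,-1]
  ]
}}

```text
clock: 8.15
ee_pos: [0.5347, -0.1039, 0.0383]
tcp_rot: [0.0, 1.0, -0.024, 0.0]
wrist_force: [-5.7, 0.5, 16.7]
grip_width: 0.007
grip_force: 8.7
```

Run:
```python
from h import *
c=bot.read_camera("scene"); u,v=map(int,proj(c,[.6,-.1,.04]))
cv2.imwrite("pics/s3.png",cv2.resize(c["img"][v-40:v+40,u-48:u+48,::-1],(720,600),interpolation=cv2.INTER_CUBIC))
P=cloud(c)
# top height along the pack centre and nose edge
t=(P[...,0]-.604); y=P[...,1]+.1055+.048*t
for a in np.arange(.545,.63,.006):
    m=(abs(P[...,0]-a)<.003)&(abs(y)<.022)&(P[...,2]>.03); print(round(a,3),m.sum(),np.median(P[...,2][m]).round(4) if m.sum() else None,end=" | ")
s=bot.read_state();print(s["ee_pos"],s["wrist_force"],s["wrist_torque"])
```

```text
0.545 151 0.0847 | 0.551 127 0.3545 | 0.557 280 0.176 | 0.563 258 0.2811 | 0.569 703 0.3026 | 0.575 465 0.3831 | 0.581 39 0.0383 | 0.587 27 0.0368 | 0.593 24 0.0371 | 0.599 29 0.0367 | 0.605 25 0.0368 | 0.611 28 0.0367 | 0.617 18 0.0362 | 0.623 8 0.0454 | 0.629 33 0.0449 | [ 0.5347417  -0.10387955  0.03836105] [-6.02786977  0.24536745 16.89443335] [0.15339421 1.23497927 0.0356978 ]
```

View pics/s3.png

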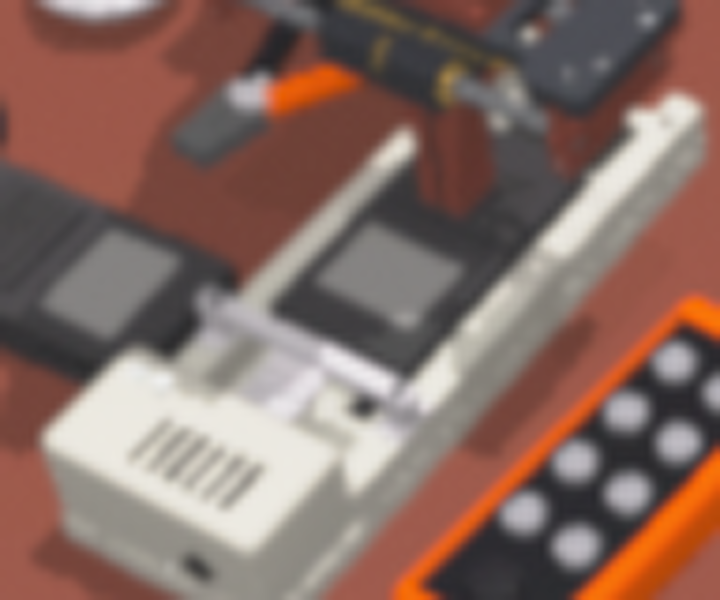

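The pack is flat (top at 37 mm all along) and its nose is at the strap, around (350,370). Next I slide it under.

Request:
{"name": "drive_tool", "arguments": {
  "moves": [
    [0.002,0,0.0001,0,0,0,-1],
    [0.002,0,0,0,0,0,-1],
    [0.002,0,0,0,0,0,-1],
    [0.002,0,0,0,0,0,-1],
    [0.002,0,0,0,0,0,-1],
    [0,0,0,0,0,0,-1]
  ]
}}

```text
clock: 8.95
ee_pos: [0.5448, -0.1043, 0.0383]
tcp_rot: [0.0, 1.0, -0.024, 0.0]
wrist_force: [-5.3, 1.1, 17.7]
grip_width: 0.005
grip_force: 8.8
```

Request:
{"name": "drive_tool", "arguments": {
  "moves": [
    [0.002,0,0.0001,0,0,0,-1],
    [0.002,0,0,0,0,0,-1],
    [0.002,0,0,0,0,0,-1],
    [0.002,0,0,0,0,0,-1],
    [0,0,0,0,0,0,-1]
  ]
}}

```text
clock: 9.57
ee_pos: [0.5528, -0.1048, 0.0383]
tcp_rot: [0.0, 1.0, -0.024, 0.0]
wrist_force: [-4.6, 1.0, 17.4]
grip_width: 0.002
grip_force: 9.0
```

Request:
{"name": "drive_tool", "arguments": {
  "moves": [
    [0.002,0,0,0,0,0,-1],
    [0.002,0,0,0,0,0,-1],
    [0.002,0,0,0,0,0,-1],
    [0.002,0,0,0,0,0,-1],
    [0,0,0,0,0,0,-1]
  ]
}}

```text
clock: 10.2
ee_pos: [0.5577, -0.1051, 0.0382]
tcp_rot: [0.0, 1.0, -0.024, -0.002]
wrist_force: [-15.0, 1.7, 27.5]
grip_width: 0.006
grip_force: 14.0
```

Request:
{"name": "drive_tool", "arguments": {
  "moves": [
    [0.002,0,0,0,0,0,-1],
    [0.002,0,0,0,0,0,-1],
    [0.002,0,0,0,0,0,-1],
    [0.002,0,0,0,0,0,-1],
    [0,0,0,0,0,0,-1]
  ]
}}

```text
clock: 10.82
ee_pos: [0.5623, -0.1055, 0.0382]
tcp_rot: [0.001, 1.0, -0.024, -0.006]
wrist_force: [-26.5, 2.1, 38.5]
grip_width: 0.004
grip_force: 23.3
```

Request:
{"name": "drive_tool", "arguments": {
  "moves": [
    [0,0,-0.0005,0,0,0,-1],
    [0,0,-0.0005,0,0,0,-1],
    [0,0,-0.0005,0,0,0,-1],
    [0,0,0,0,0,0,-1]
  ]
}}

```text
clock: 11.32
ee_pos: [0.5623, -0.1055, 0.0383]
tcp_rot: [0.0, 1.0, -0.024, -0.006]
wrist_force: [-20.0, 0.5, 24.1]
grip_width: 0.001
grip_force: 17.5
```

Run:
```python
from h import *
c=bot.read_camera("scene"); u,v=map(int,proj(c,[.62,-.1,.04]))
cv2.imwrite("pics/s4.png",cv2.resize(c["img"][v-40:v+40,u-48:u+48,::-1],(720,600),interpolation=cv2.INTER_CUBIC))
s=bot.read_state();print(s["ee_pos"],s["wrist_force"],s["wrist_torque"])
```

```text
[ 0.56235817 -0.10548159  0.03834014] [-21.06998952   1.03461899  25.36310649] [0.31195332 4.69584079 0.00470582]
```

View pics/s4.png

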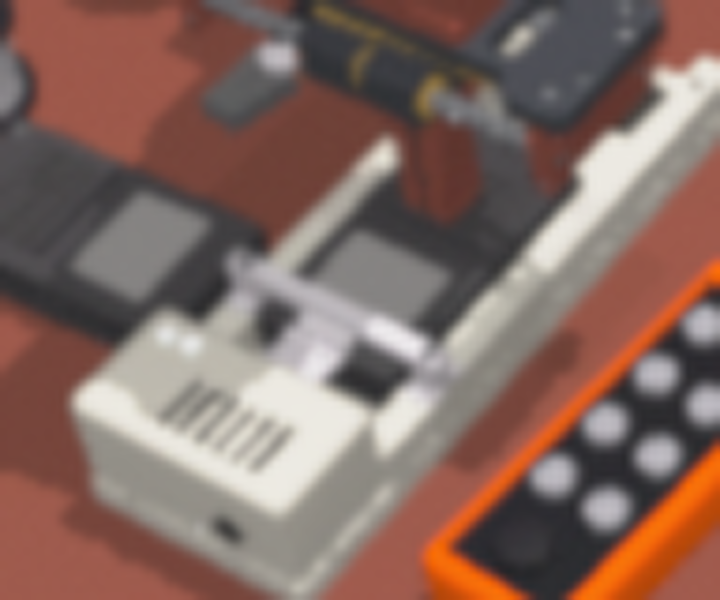

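The nose is under the strap and now lifting the drag spring, at about (300,340). I push on while easing off the downforce.

Request:
{"name": "drive_tool", "arguments": {
  "moves": [
    [0.002,0,-0.0006,0,0,0,-1],
    [0.002,0,-0.0006,0,0,0,-1],
    [0,0,0,0,0,0,-1]
  ]
}}

```text
clock: 11.75
ee_pos: [0.5686, -0.1056, 0.0384]
tcp_rot: [0.0, 1.0, -0.024, -0.004]
wrist_force: [-8.8, 1.4, 5.2]
grip_width: 0.002
grip_force: 8.4
```

Request:
{"name": "drive_tool", "arguments": {
  "moves": [
    [0.002,0,-0.0004,0,0,0,-1],
    [0.002,0,-0.0004,0,0,0,-1],
    [0,0,0,0,0,0,-1]
  ]
}}

```text
clock: 12.12
ee_pos: [0.5731, -0.1057, 0.0388]
tcp_rot: [0.0, 1.0, -0.024, -0.003]
wrist_force: [-6.7, 0.7, 0.0]
grip_width: 0.007
grip_force: 4.7
```

Request:
{"name": "drive_tool", "arguments": {
  "moves": [
    [0,0,0.001,0,0,0,-1],
    [0,0,0.0007,0,0,0,-1],
    [0,0,0,0,0,0,-1]
  ]
}}

```text
clock: 12.5
ee_pos: [0.5732, -0.1057, 0.0384]
tcp_rot: [0.0, 1.0, -0.024, -0.003]
wrist_force: [-10.9, 1.4, 13.3]
grip_width: 0.0
grip_force: 9.2
```

Request:
{"name": "drive_tool", "arguments": {
  "moves": [
    [0.002,0,0,0,0,0,-1],
    [0.002,0,0,0,0,0,-1],
    [0,0,0,0,0,0,-1]
  ]
}}

```text
clock: 12.88
ee_pos: [0.5776, -0.1059, 0.0384]
tcp_rot: [0.0, 1.0, -0.024, -0.003]
wrist_force: [-9.1, 0.5, 11.8]
grip_width: 0.004
grip_force: 8.7
```

Request:
{"name": "drive_tool", "arguments": {
  "moves": [
    [0.002,0,0.0002,0,0,0,-1],
    [0.002,0,0,0,0,0,-1],
    [0,0,0,0,0,0,-1]
  ]
}}

```text
clock: 13.25
ee_pos: [0.5816, -0.1062, 0.0384]
tcp_rot: [0.0, 1.0, -0.024, -0.003]
wrist_force: [-10.0, 0.1, 13.0]
grip_width: 0.004
grip_force: 9.3
```

Request:
{"name": "drive_tool", "arguments": {
  "moves": [
    [0.0015,0,0,0,0,0,-1],
    [0.0015,0,0,0,0,0,-1],
    [0,0,0,0,0,0,-1]
  ]
}}

```text
clock: 13.62
ee_pos: [0.5846, -0.1063, 0.0384]
tcp_rot: [0.0, 1.0, -0.024, -0.003]
wrist_force: [-10.2, -0.2, 13.4]
grip_width: 0.005
grip_force: 9.3
```

Request:
{"name": "drive_tool", "arguments": {
  "moves": [
    [0.0015,0,0,0,0,0,-1],
    [0.0015,0,0,0,0,0,-1],
    [0,0,0,0,0,0,-1]
  ]
}}

```text
clock: 14.0
ee_pos: [0.5862, -0.1064, 0.0384]
tcp_rot: [0.0, 1.0, -0.024, -0.004]
wrist_force: [-14.4, 0.3, 17.9]
grip_width: 0.006
grip_force: 11.5
```

Request:
{"name": "drive_tool", "arguments": {
  "moves": [
    [0.0015,0,-0.0004,0,0,0,-1],
    [0.0015,0,-0.0004,0,0,0,-1],
    [0,0,0,0,0,0,-1]
  ]
}}

```text
clock: 14.38
ee_pos: [0.5863, -0.1064, 0.0384]
tcp_rot: [0.0, 1.0, -0.024, -0.007]
wrist_force: [-21.6, 1.8, 19.7]
grip_width: 0.006
grip_force: 13.7
```

Run:
```python
from h import *
c=bot.read_camera("scene"); u,v=map(int,proj(c,[.62,-.1,.04]))
cv2.imwrite("pics/s5.png",cv2.resize(c["img"][v-40:v+40,u-48:u+48,::-1],(720,600),interpolation=cv2.INTER_CUBIC))
s=bot.read_state();print(s["ee_pos"],s["wrist_force"],s["wrist_torque"])
```

```text
[ 0.58628267 -0.1063323   0.03843277] [-22.35492673   2.15242714  20.64444746] [0.44814398 4.85997778 0.05716114]
```

View pics/s5.png

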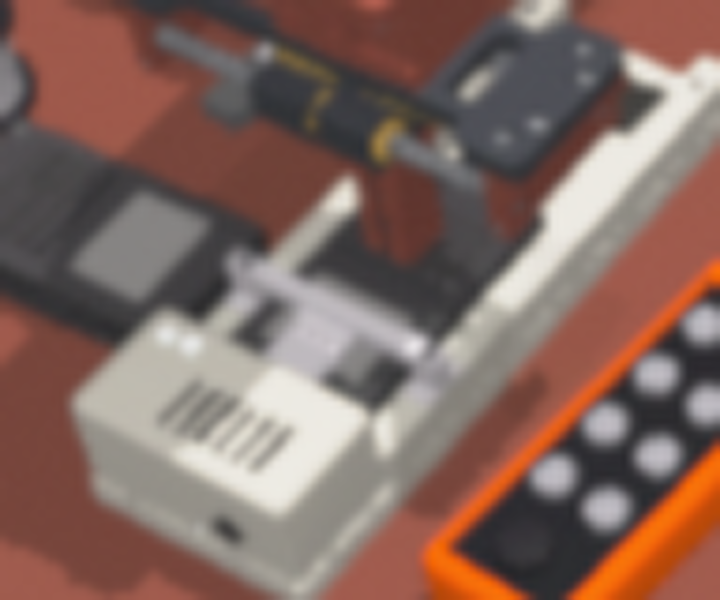

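The pack is at a solid stop: TCP x stays at 0.5863 while the push force rises, which matches charger x = −18 mm. I now unload gently.

Request:
{"name": "drive_tool", "arguments": {
  "moves": [
    [-0.001,0,-0.0002,0,0,0,-1],
    [-0.001,0,-0.0002,0,0,0,-1],
    [-0.001,0,-0.0002,0,0,0,-1],
    [0,0,0,0,0,0,-1]
  ]
}}

```text
clock: 14.92
ee_pos: [0.5862, -0.1062, 0.0385]
tcp_rot: [-0.0, 1.0, -0.024, -0.004]
wrist_force: [-9.0, -0.1, 5.4]
grip_width: 0.008
grip_force: 7.1
```

Request:
{"name": "drive_tool", "arguments": {
  "moves": [
    [-0.001,0,-0.0002,0,0,0,-1],
    [-0.0005,0,-0.0002,0,0,0,-1],
    [-0.0005,0,-0.0005,0,0,0,-1],
    [0,0,0,0,0,0,-1]
  ]
}}

```text
clock: 15.42
ee_pos: [0.5862, -0.1062, 0.0394]
tcp_rot: [-0.0, 1.0, -0.024, -0.002]
wrist_force: [-6.0, 0.2, -2.5]
grip_width: 0.009
grip_force: 2.8
```

Request:
{"name": "drive_tool", "arguments": {
  "moves": [
    [-0.001,0,0,0,0,0,-1],
    [-0.001,0,0,0,0,0,-1],
    [-0.001,0,0,0,0,0,-1],
    [0,0,0,0,0,0,-1]
  ]
}}

```text
clock: 15.92
ee_pos: [0.5861, -0.1061, 0.0409]
tcp_rot: [0.0, 1.0, -0.024, 0.001]
wrist_force: [0.1, 0.2, -0.3]
grip_width: 0.01
grip_force: 0.6
```

Both forces are zero, so I retreat back and up.

Request:
{"name": "drive_tool", "arguments": {
  "moves": [
    [-0.002,0,-0.002,0,0,0,-1],
    [-0.002,0,-0.005,0,0,0,-1],
    [0,0,-0.03,0,0,0,-1],
    [0,0,-0.05,0,0,0,-1],
    [0,0,-0.05,0,0,0,-1],
    [0,0.05,-0.03,0,0,0,-1],
    [-0.02,0.058,0,0,0,0,-1],
    [-0.02,0.058,0,0,0,0,-1],
    [-0.02,0.058,0,0,0,0,-1],
    [-0.02,0.058,0,0,0,0,-1]
  ]
}}

```text
clock: 17.18
ee_pos: [0.4874, -0.3855, 0.2084]
tcp_rot: [0.0, 1.0, -0.024, 0.001]
wrist_force: [1.3, -0.9, -1.1]
grip_width: 0.006
grip_force: 0.0
```

Request:
{"name": "drive_tool", "arguments": {
  "moves": [
    [-0.02,0.058,0,0,0,0,-1],
    [-0.02,0.058,0,0,0,0,-1],
    [0,0,0,0,0,0,-1],
    [0,0,0,0,0,0,-1]
  ]
}}

```text
clock: 17.68
ee_pos: [0.4429, -0.4971, 0.2077]
tcp_rot: [-0.0, 1.0, -0.024, 0.0]
wrist_force: [0.2, 0.2, -0.8]
grip_width: 0.005
grip_force: 0.0
```

Run:
```python
from h import *
a=[]
for n in("top","scene"):
    c=bot.read_camera(n); u,v=map(int,proj(c,[.6,-.1,.04]))
    a.append(cv2.resize(c["img"][v-55:v+55,u-55:u+55,::-1],(400,400),interpolation=cv2.INTER_CUBIC))
    P=cloud(c); t=P[...,0]-.604; y=P[...,1]+.1065+.048*t
    m=(abs(y)<.022)&(P[...,2]>.031)&(P[...,2]<.044)&(P[...,0]>.45)&(P[...,0]<.66)
    print(n,np.percentile(P[m][:,0],[0,1,3]).round(4),np.median(P[m][:,2]))
    for s in (.55,.57,.6,.615,.65): print(s,np.median(P[...,2][m&(abs(P[...,0]-s)<.006)]).round(4),end=" ")
cv2.imwrite("pics/end.png",np.hstack(a))
```

```text
top [0.5427 0.544  0.5456] 0.03770851637609529
0.55 0.0373 0.57 0.0373 0.6 0.0391 0.615 0.0374 0.65 0.0388 scene [0.544  0.5462 0.5491] 0.03762488885623194
0.55 0.0366 0.57 0.0368 0.6 0.0388 0.615 0.037 0.65 0.0386
```

View pics/end.png

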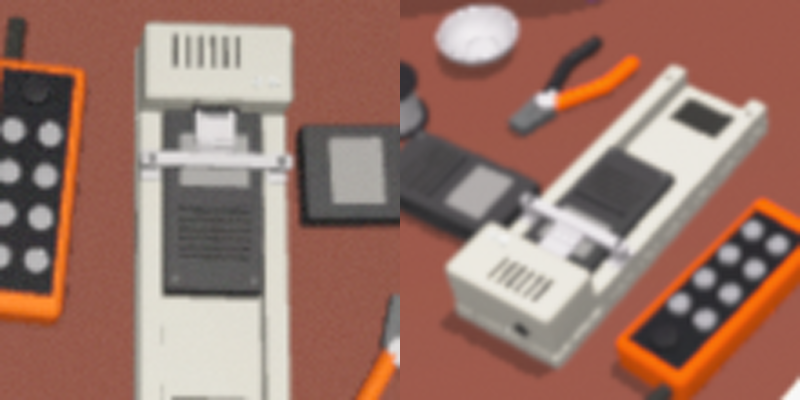

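The pack is flat and home: its rear edge is at x ≈ 0.544 m, its nose is against the housing, and the spring is on top. Everything else is undisturbed.

```bash
python3 -c "
from rig import bot
print(bot.job_done())"
```

```text
the job is handed in; nothing more can be done
None
```

The pack is fully home against the end wall, flat under the strap and drag spring; the arm is clear and the job is handed in, though downforce at the drag spring briefly reached about 38 N, above the 12–18 N you gave for pressing.

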